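# Click the indexing slide home and hold its index pin out

### The arm

A 6-joint arm with a two-finger parallel gripper is mounted at the origin on the work surface. World frame = base frame: x ahead of the robot, y to its left, z up, the work surface at z = 0. Lengths are in m, angles in rad, forces in N, time in s.
With the tool pointing down it reaches from about 0.275 to 0.875 m from the base axis. Payload 12.5 kg.
Tool frame: the origin (TCP) lies on the centre line of the jaws, within the pads' length; the fingertips stand r.finger_overhang ahead of it and the grasp point (between the pads) lies 3 mm ahead of it (r.finger_overhang is the distance from the TCP to the fingertips, in m); z points along the fingers, y is the line along which they close (so a half turn about z gives the same grasp; the last joint's range is limited). The gripper opens to 85 mm and grips with 20 to 120 N. Pads are 22 mm wide; open, the fingers measure 114 mm over their backs; the gripper's body (76 mm by 85 mm) begins 54 mm behind the grasp point. The pads swing forward as they close: fully open they stand 13 mm farther back than shut.
Start: joints at [1.123, 0.351, 1.652, -0, 1.139, -0.085], TCP at [0.195, 0.514, 0.253] pointing down, gripper open.
Joint ranges: [-2.75, 2.75], [-0.79, 2.1], [0.01, 2.65], [-1.57, 4.71], [0.07, 3.14], [-2.87, 2.87]. Speed limits (rad/s): [2.22, 2.22, 2.79, 3.14, 3.14, 3.14].

### API

Orientations are given as a unit quaternion [x, y, z, w].
In Python, from cell import r, optics gives the robot as it stands. The module is installed in compiled form; this text tells all that it offers. Calls block until the motion is done:
- r.move_to(position, orientation): joint-space move of the TCP to a pose.
- r.move_linear(position, rot=None, vel=0.15): straight line of the TCP; rot=None keeps the orientation; vel is the mean speed in m/s.
- r.set_joints(angles): joint-space move.
- r.set_gripper(opening, squeeze=None): opening from 0.0 (shut) to 1.0 (fully open); squeeze is the grip in N (None keeps the last); returns when the fingers have stopped.
- r.sleep(seconds).
- r.inverse_kinematics(position, orientation): joint angles nearest the present ones, or None.
- optics.get_image(name): name is "scene" or "side" or "wrist"; returns a dict with "pixels" (400x640x3 uint8, red, green, blue), "depth" (400x640 float32, m along the optical axis (not along the pixel's ray), 0 where there is no reading), "fx", "fy", "cx", "cy" (pixels), "D" ([k1, k2, p1, p2, k3] as OpenCV has them; the pictures are not rectified), "camera_from_world" (4x4, takes a point from world to camera coordinates); the wrist camera has in their place "mount" (4x4, takes a point from camera to tool coordinates, whose origin is the TCP and whose axes are the flange's). Camera axes: x right, y down, z forward; pixel columns grow to the right and rows downward; lengths in m; the calibration is good to about 2 mm. A picture is of the moment at which its call begins: read the wrist's pose just before it.
A pose or a line that the arm cannot do raises r.PlanningError and nothing moves.
- r.hand_in(): hands the job in; it is judged then, once.
Readings, each from a call of its own:
- r.current_t(): time.
- r.current_q(): joint angles.
- r.current_qvel(): joint speeds.
- r.current_effort(): joint torques, N m.
- r.current_tool_pos(): TCP position.
- r.current_ee_rot(): TCP orientation.
- r.current_contact_force(): force on the tool from outside, world axes, zero at the start.
- r.current_torque(): the same for the moment, N m.
- r.current_opening(): opening from 0.0 (shut) to 1.0 (fully open).
- r.current_finger_force(): force on a finger pad.
Only numpy, scipy, OpenCV 4.12 (cv2) and the standard library are available. Lean on these libraries where they do the work, as an engineer would, in place of code of your own. Each camera call takes 0.05 s, during which the arm holds its last target. There are 200 camera calls.

### The job

On the goldsmith's indexing slide, push the carriage along its rail by its upright push plate until it snaps past the spring detent and sits home against the end stop, with the index pin still in the dividing disc. Then take the index plunger by its pull knob, pull it straight back as far as it will go, and finish still holding it there with the carriage home, so that the jeweller can turn the disc by hand; do not let go at the end. Leave the other things on the bench where they are.

Things in the scene. Friction and masses are not known exactly. Their poses are not given: they have to be found in the camera images.
- fixture: Indexing slide, fixed: dark steel base plate 155 (x) x 255 (y) x 14 mm with a steel rail (top 26 mm high) along its own y. Origin: on the bench, mid-rail. The carriage travels to the fixture's +y, the plunger points to its -x (towards the robot); turned up to 0.35 rad. End stop block: y = +96 to +118, top 44 mm. Detent housing beside the rail: x +67 to +91, y +53 to +87, top 44.
- carriage (a joint): Carriage position along the fixture's +y, m: 0 at the -y end, 0.110 home at the end stop; starts within 0 to 0.06. Aluminium plate 110 (x) x 100 (y), top 42 mm high, centre at fixture x 0, y = -65 mm + value. Friction 1 N; in the last 12 mm a spring ball resists (about 6 N to pass), is passed 5 mm before home, then snaps the carriage to the stop and holds it against about 5 N.
- push_plate (a point): Centre of the outer (-y) face of the upright push plate on the carriage's -y end; push it to the fixture's +y. The plate is 50 (x) wide, 10 (y) thick, stands square across the rail, 42 to 85 mm above the bench; this point is 67.5 mm high, 50 mm to -y and 12 mm to +x of the carriage's centre.
- disc (a point): Centre of the top of the brass dividing disc on the carriage: 68 mm diameter, 16 thick, this point 62 mm above the bench; fixed to the carriage, 12 mm to +x of its centre. A wooden ring post 16 mm thick stands on it, top 80 mm high. The plunger's pin enters a hole in the rim on the -x side.
- plunger (a joint): How far the sprung index plunger is pulled back to the fixture's -x, in m: 0 with the pin 9 mm deep in the disc's hole, clear of it above 0.009, 0.016 fully back at its stop. The spring pulls it in with 3 N at 0 and 7 N at 0.016; let go, it returns by itself.
- pull_knob: Steel pull knob, its axis along the fixture's x, 54 mm above the bench. Origin: middle of its flat-sided grip, 18 (x) x 18 (y) x 24 (z); outside (-x) of it a round rim 28 diameter, 6 thick; inside (+x) a stem 8 diameter, 13 long when seated, into a steel housing 30 wide (y), top 68 mm high. Lies 77 mm + plunger value to -x of the carriage centre. Axes as the fixture.
- dish: Bystander, to be left alone: small white porcelain bowl, 84 wide, 28 high (mm); origin at its underside.
- ring_clamp: Bystander, to be left alone: wooden ring clamp lying flat, 85 x 28 x 22 (mm); origin at its underside.
- jar: Bystander, to be left alone: small amber glass jar with white cap, 44 diameter, 55 high (mm); origin at its underside.
- graver: Bystander, to be left alone: graver with wooden handle, lying flat, about 120 long (mm); origin at its underside.
- steel_block: Bystander, to be left alone: small steel bench block, 45 x 45 x 20 (mm); origin at its underside.
- hammer: Bystander, to be left alone: jeweller's hammer lying flat, about 200 long (mm); origin at its underside.
- cup: Bystander, to be left alone: blue ceramic cup, 64 diameter, 60 high (mm); origin at its underside.

How it is judged:
On the way, in this order (a step that is already met when the one before it is completed fails the run):
1. the carriage is past the detent and home against the end stop, with the pin still in the disc (value of joint carriage above 0.1075 m and value of joint plunger below 0.008 m), for 0.2 s.
2. the gripper holds the plunger fully back (value of joint plunger above 0.0138 m and contact force between the fingers and pull_knob above 2 N), for 0.2 s.
At the end, for the whole second after the job is handed in: The carriage is home (within 2.5 mm of the end stop, held by the detent), the plunger is within 2.2 mm of its full 16 mm travel, and the gripper's fingers are still holding it by the knob (contact over 2 N) through the last second (all of step 2 and value of joint carriage above 0.1075 m); the arm keeps its last pose, push and grip.
It fails at once if a bystander on the bench is shifted by more than 20 mm (distance of any of dish, ring_clamp, jar, graver, steel_block, hammer, cup from where it was at the start of the episode above 0.02 m).
It also fails if it takes over 48 s, if anything falls off the work surface, if the arm or the gripper's body presses on something with over 40 N, if the wrist force passes 120 N, or if a joint passes its speed limit or range.

## Working session

There is one attempt and no reset: what is moved stays moved. The work goes in short steps, each a Python script; the robot and the scene stay as the last script left them, time stands still between calls to the robot, and variables do not carry over. Pictures are saved under pics/ and viewed, at most 10 in all, crops included, and the job is handed in when it is done.

```bash
mkdir -p pics
cat > h.py <<'E'
import numpy as np, cv2
from cell import r, optics
from scipy.spatial.transform import Rotation as R
def get(name):
    d=optics.get_image(name); np.savez(f'pics/{name}.npz',**d); return d
def world(d,u,v,z=None,T=None):
    """pixel -> world by depth (or by plane of height z)"""
    K=np.array([[d['fx'],0,d['cx']],[0,d['fy'],d['cy']],[0,0,1.]])
    p=cv2.undistortPoints(np.array([[[u,v]]],float),K,np.array(d['D'],float)).ravel()
    W=np.linalg.inv(d['camera_from_world']) if T is None else T
    ray=np.array([p[0],p[1],1.])
    if z is None:
        s=float(d['depth'][int(round(v)),int(round(u))])
    else:
        s=(z-W[2,3])/(W[:3,:3]@ray)[2]
    return W[:3,:3]@(ray*s)+W[:3,3]
E
python3 - <<'E'
from h import *
for n in ['scene','side']:
    d=get(n); cv2.imwrite(f'pics/{n}1.png',d['pixels'][...,::-1])
    print(n,np.linalg.inv(d['camera_from_world'])[:3].round(3).tolist())
print(r.current_ee_rot(),r.finger_overhang,r.current_t())
E
```

```text
scene [[0.69, 0.628, -0.361, 1.026], [0.724, -0.599, 0.342, -0.4], [-0.001, -0.497, -0.868, 1.079]]
side [[-0.99, -0.068, 0.122, 0.434], [-0.14, 0.517, -0.844, 1.03], [-0.006, -0.853, -0.522, 0.71]]
[ 1.80388586e-01  9.83595262e-01 -5.46096447e-04 -1.41181570e-04] 0.022 0.1
```

View pics/scene1.png

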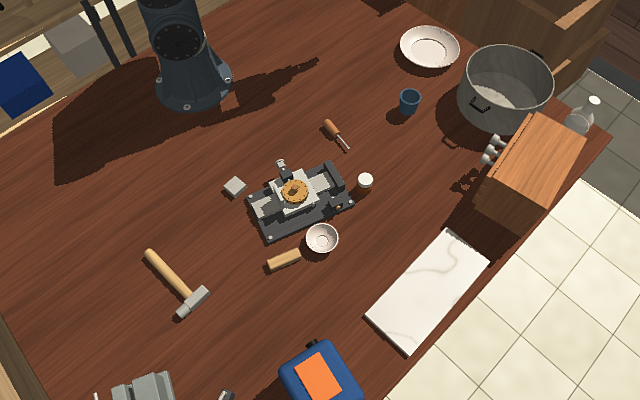

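View pics/side1.png

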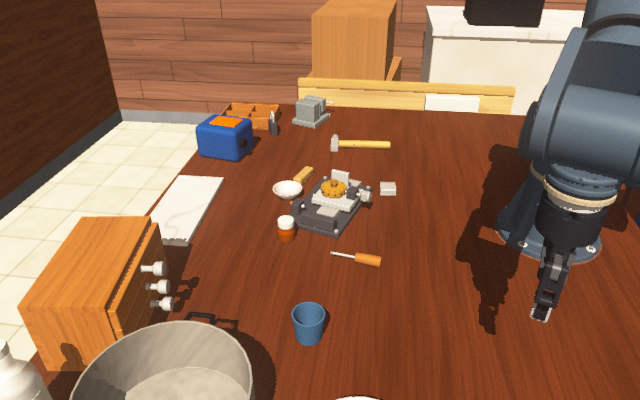

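The scene view shows the fixture around (300,200), with the disc at (295,190), the knob near (281,163), the steel block at (234,186), the jar at (365,180) and the bowl at (322,238). I'll enlarge the crops next.

Run:
```python
import cv2
a=cv2.imread('pics/scene1.png')[145:255,235:375]; b=cv2.imread('pics/side1.png')[160:240,280:400]
cv2.imwrite('pics/c1.png',cv2.resize(a,(700,550),interpolation=cv2.INTER_CUBIC))
cv2.imwrite('pics/c2.png',cv2.resize(b,(720,480),interpolation=cv2.INTER_CUBIC))
```

```text
(no output)
```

View pics/c1.png

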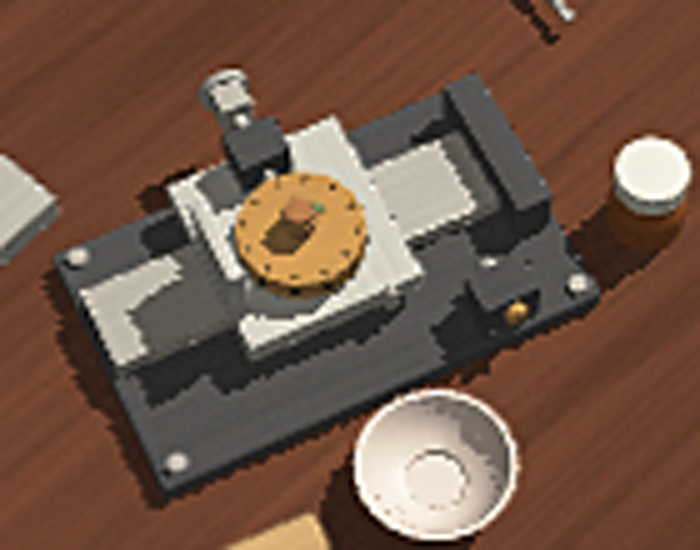

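View pics/c2.png

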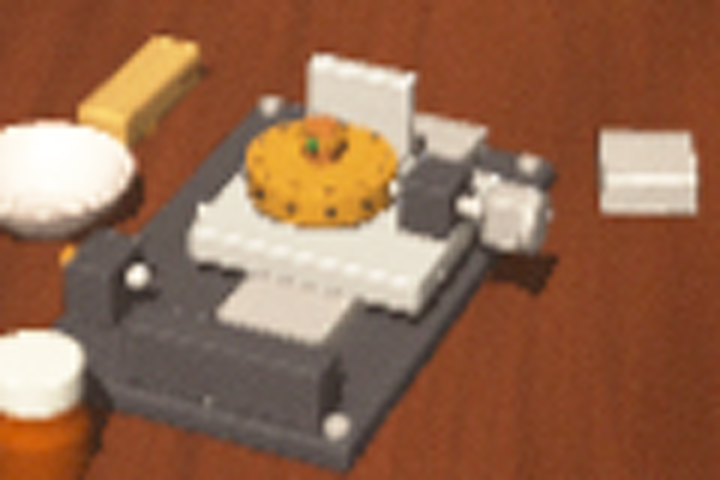

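The scene crop puts the base screws at about (75,257), (177,462) and (578,284), the disc centre at (302,230) and the knob at (228,95). In the side crop the push plate's top edge runs from (313,57) to (413,75), the disc is at (322,158), and the knob is at (508,212).

Run:
```python
from h import *
S=np.load('pics/scene.npz');D=np.load('pics/side.npz')
s=lambda u,v,z=None:world(S,235+u/5-.4,145+v/5-.4,z).round(4)
d=lambda u,v,z=None:world(D,280+u/6-.4,160+v/6-.4,z).round(4)
sc=[s(75,257,.016),s(177,462,.016),s(578,284,.016)]
print('screws',sc, 'side',d(270,103,.016),d(338,425,.016),d(530,165,.016))
v=sc[2]-sc[1];print('yaw from +y',np.arctan2(-v[0],v[1]),np.linalg.norm(v))
v=sc[1]-sc[0];print('yaw from x',np.arctan2(v[1],v[0]),np.linalg.norm(v))
print('disc',s(302,232,.062),d(320,165,.062),s(335,205))
a,b=d(313,57,.085),d(413,75,.085);v=a-b;print('plate',a,b,np.linalg.norm(v),np.arctan2(v[1],v[0]))
print('knob',s(228,98),d(508,212),s(228,98,.06))
print('bench',s(30,500),'disc depth pts',d(300,180),'block',s(20,200))
for n,P in [('jar',(s(650,165),)),('dish',(s(436,475),))]: print(n,P)
```

```text
screws [array([ 0.4567, -0.1346,  0.016 ]), array([ 0.5864, -0.1726,  0.016 ]), array([0.6548, 0.0493, 0.016 ])] side [ 0.5884 -0.1805  0.016 ] [0.5261 0.0832 0.016 ] [ 0.4578 -0.1373  0.016 ]
yaw from +y -0.2990055331956283 0.2322028638927608
yaw from x -0.28500755717436405 0.13515209950274545
disc [ 0.5509 -0.0516  0.062 ] [ 0.5489 -0.0477  0.062 ] [ 0.5505 -0.0282  0.0616]
plate [ 0.5589 -0.105   0.085 ] [ 0.512 -0.094  0.085] 0.04817271011682854 -0.2303774853365435
knob [ 0.4645 -0.0269  0.0668] [ 0.4637 -0.0169  0.0632] [ 0.4608 -0.0244  0.06  ]
bench [ 0.5443 -0.2383  0.0011] disc depth pts [ 0.5557 -0.029   0.0649] block [ 0.413  -0.1361  0.0246]
jar (array([0.6441, 0.1116, 0.0544]),)
dish (array([ 0.6789, -0.078 ,  0.0038]),)
```

```bash
cat >> h.py <<'E'
th=-0.29; X=np.array([np.cos(th),np.sin(th),0]); Y=np.array([-np.sin(th),np.cos(th),0])
disc0=np.array([.550,-.050,0])
def down(y): # tool down, closing axis y
    z=np.array([0,0,-1.]); return R.from_matrix(np.column_stack([np.cross(y,z),y,z])).as_quat()
def wristT(d):
    T=np.eye(4); T[:3,:3]=R.from_quat(r.current_ee_rot()).as_matrix(); T[:3,3]=r.current_tool_pos(); return T@d['mount']
E
python3 - <<'E'
from h import *
p=disc0-85*Y/1000
best=None
for s in (1,-1):
    q=r.inverse_kinematics(p+[0,0,.2],down(s*X)); print(s,q)
    if q is not None and (best is None or abs(q[5])<abs(best[1][5])): best=(s,q)
o=down(best[0]*X)
r.set_gripper(0.0,40); r.move_to(p+[0,0,.2],o); r.move_linear(p+[0,0,.080],vel=.12)
print(r.current_t(),r.current_contact_force())
f0=np.array(r.current_contact_force())
for k in range(5,140):
    if k>12 and False: break
    n=k*.001 if k>0 else 0
    r.move_linear(p+[0,0,.080]+n*Y,vel=.05)
    f=(np.array(r.current_contact_force())-f0)@Y
    if k%5==0 or abs(f)>1.5: print(k,f.round(2),(np.array(r.current_tool_pos())-p)@Y.round(4),round(r.current_t(),2))
    if f<-12 or r.current_t()>20: break
E
```

```text
1 [-3.30945468e-01  3.98283056e-01  1.72657660e+00 -4.44089210e-16
  1.01673300e+00 -4.09454678e-02]
-1 None
4.5917 [ 0.19971856 -0.21029831  0.45657754]
5 -0.08 0.005322988162883761 4.84
10 0.76 0.010080650926844032 6.09
15 -0.06 0.015062112559231719 7.34
17 2.11 0.017054691362414432 7.84
20 -0.47 0.020045027235567114 8.59
25 1.04 0.025079926152203415 9.84
30 0.11 0.030079490468361062 11.09
35 0.41 0.035073495541412834 12.34
40 -0.11 0.04009898840934756 13.59
45 -0.46 0.045065637046644486 14.84
50 0.84 0.05009162423630979 16.09
55 0.52 0.0550781277984042 17.34
60 -0.24 0.06007729442382816 18.59
65 0.71 0.06510004585580123 19.84
```

Run:
```python
from h import *
p=disc0-85*Y/1000
for n in [.068,.070,.072,.074,.0755,.077,.0785,.080,.0815,.083]:
    r.move_linear(p+[0,0,.080]+n*Y,vel=.05)
    f=[np.array(r.current_contact_force())@Y for _ in range(3)]
    print(n,np.round(f,1),((np.array(r.current_tool_pos())-p)@Y).round(4),round(r.current_t(),2))
    if min(f)<-12: break
d=get('scene'); cv2.imwrite('pics/s2.png',cv2.resize(d['pixels'][145:255,235:375,::-1],(700,550),interpolation=cv2.INTER_CUBIC))
```

```text
0.068 [-0.8 -0.8 -0.8] 0.0682 20.34
0.07 [-1.3 -1.3 -1.3] 0.0701 20.59
0.072 [0.2 0.2 0.2] 0.0721 20.84
0.074 [-0.3 -0.3 -0.3] 0.0742 21.09
0.0755 [-0.6 -0.6 -0.6] 0.0757 21.34
0.077 [-0.4 -0.4 -0.4] 0.0771 21.59
0.0785 [0.4 0.4 0.4] 0.0786 21.84
0.08 [0.1 0.1 0.1] 0.0801 22.09
0.0815 [-4.9 -4.9 -4.9] 0.0812 22.34
0.083 [-17.3 -17.3 -17.3] 0.0813 22.59
```

View pics/s2.png

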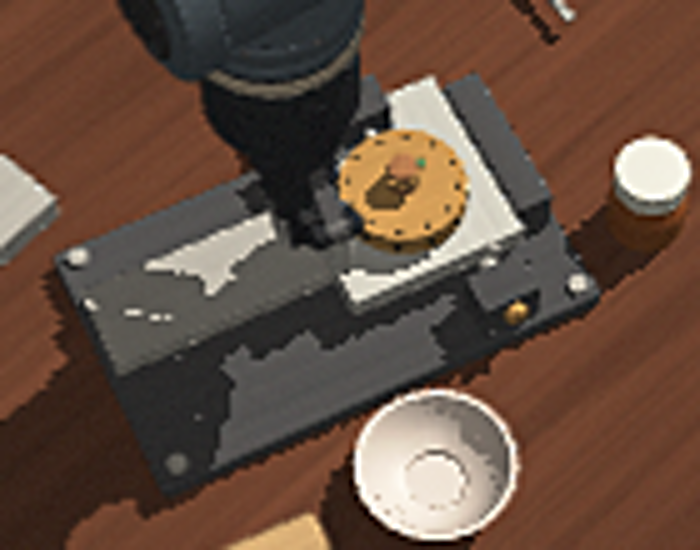

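The carriage has travelled to the stop: the disc is now at about (405,187), its +y edge meets the stop block, and the resistance at 17 N is rigid. Next I back off and look at the knob from above with the wrist camera.

Run:
```python
from h import *
S=np.load('pics/scene.npz')
a=world(S,235+302/5-.4,145+232/5-.4,.062);b=world(S,235+405/5-.4,145+187/5-.4,.062)
print('disc',a,b,'travel fixture',(b-a)@X,(b-a)@Y)
t=np.array(r.current_tool_pos())
r.move_linear(t-.006*Y,vel=.1); r.move_linear(t-.006*Y+[0,0,.1],vel=.2)
k=disc0+.056*Y-.089*X
for s in (1,-1): print(s,r.inverse_kinematics(k+[0,0,.17],down(s*Y)))
s=1 if r.inverse_kinematics(k+[0,0,.17],down(Y)) is not None else -1
r.move_to(k+[0,0,.17]+.0*X,down(s*Y)); r.set_gripper(0.6)
T0=np.array(r.current_tool_pos()); 
d=get('wrist'); T=wristT(d); np.save('pics/T.npy',T)
print(s,T0,k,r.current_t(),T.round(3))
cv2.imwrite('pics/w1.png',d['pixels'][...,::-1])
e=get('scene'); cv2.imwrite('pics/s3.png',cv2.resize(e['pixels'][145:255,235:375,::-1],(700,550),interpolation=cv2.INTER_CUBIC))
```

```text
disc [ 0.55092357 -0.05157226  0.062     ] [0.56786421 0.00545919 0.062     ] travel fixture -7.500858778586909e-05 0.059494244207140876
1 [-3.62188909e-02  3.40562500e-01  1.90446931e+00 -4.44089210e-16
  8.96560848e-01 -1.31701522e+00]
-1 [-3.62188909e-02  3.40562500e-01  1.90446931e+00 -4.44089210e-16
  8.96560848e-01  1.82457744e+00]
1 [0.48075088 0.02907264 0.1700344 ] [0.48072962 0.02911141 0.        ] 25.4083 [[ 0.286  0.925  0.25   0.417]
 [ 0.958 -0.277 -0.075  0.048]
 [ 0.     0.261 -0.965  0.29 ]
 [ 0.     0.     0.     1.   ]]
```

View pics/w1.png

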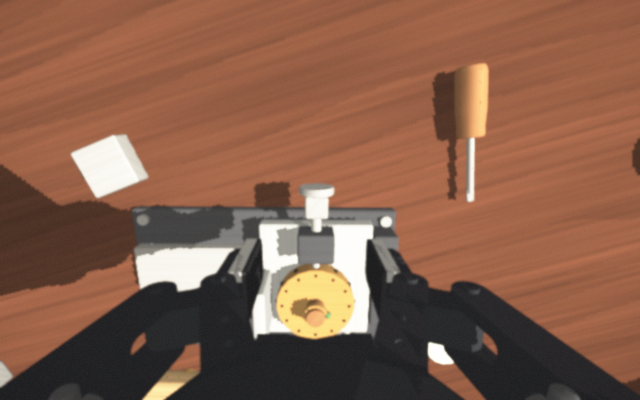

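The wrist view shows the knob's rim at (318,190), its grip at (317,207), the stem at (317,225), the housing at (317,243) and the disc centre at (315,300). The fixture lies parallel to the image rows, so the yaw is right.

Run:
```python
from h import *
d=np.load('pics/wrist.npz');T=np.load('pics/T.npy')
k=disc0+.056*Y-.089*X
for n,u,v,z in [('rim',318,190,.066),('grip',317,207,.066),('gripin',317,217,.066),('hous top front',317,229,.068),('disc',315,300,.062),('edgeL',150,208,.014),('edgeR',380,210,.014)]:
    w=world(d,u,v,z,T); wd=world(d,u,v,None,T); print(n,w.round(4),'rel k fx,fy',((w-k)@X).round(4),((w-k)@Y).round(4),'depth',wd.round(4))
im=d['pixels'][170:260,250:390,::-1]; cv2.imwrite('pics/w2.png',cv2.resize(im,(784,504),interpolation=cv2.INTER_CUBIC))
```

```text
rim [0.4676 0.0364 0.066 ] rel k fx,fy -0.0147 0.0032 depth [0.4676 0.0364 0.0661]
grip [0.4803 0.0318 0.066 ] rel k fx,fy -0.0012 0.0025 depth [0.4806 0.0318 0.065 ]
gripin [0.4881 0.0295 0.066 ] rel k fx,fy 0.0069 0.0025 depth [0.4883 0.0295 0.0653]
hous top front [0.4968 0.0269 0.068 ] rel k fx,fy 0.0161 0.0025 depth [0.5004 0.0259 0.058 ]
disc [0.5605 0.0063 0.062 ] rel k fx,fy 0.083 0.001 depth [0.558  0.0071 0.066 ]
edgeL [ 0.4504 -0.1245  0.014 ] rel k fx,fy 0.0149 -0.1559 depth [ 0.4508 -0.1265  0.0109]
edgeR [0.5151 0.0847 0.014 ] rel k fx,fy 0.017 0.0631 depth [0.5157 0.0849 0.0123]
```

View pics/w2.png

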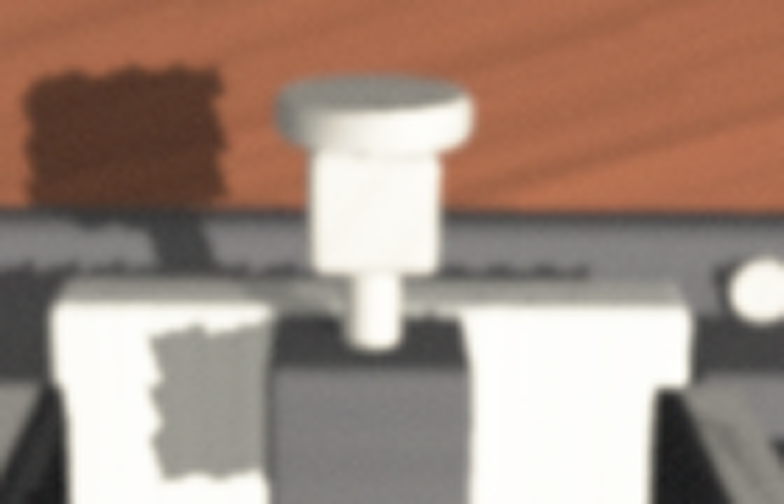

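View pics/s3.png

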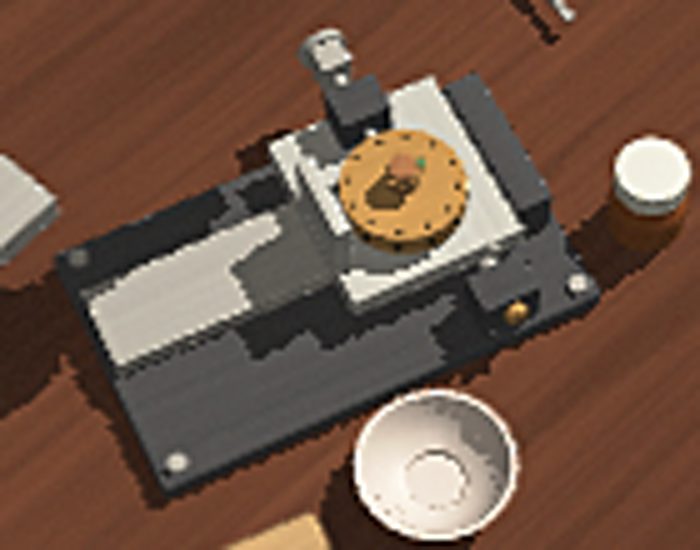

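The knob's grip centre is within 3 mm of the prediction, and the carriage stayed home after I backed off. Next I grasp and pull.

Run:
```python
from h import *
k=disc0+.056*Y-.089*X
g=k+(-.0006+.004)*X+(.0025+.0004)*Y
r.move_linear(g+[0,0,.17],vel=.1); r.move_linear(g+[0,0,.058],vel=.08)
F=lambda:(lambda f:[round(float(f@X),1),round(float(f@Y),1),round(float(f[2]),1)])(np.array(r.current_contact_force()))
print('down',F(),r.current_t())
r.set_gripper(0.0,60); print('grip',F(),r.current_opening()*85,r.current_finger_force())
for n in [.004,.008,.011,.013,.0145,.0155,.0165,.0175,.0185]:
    r.move_linear(g+[0,0,.058]-n*X,vel=.04); r.sleep(.1)
    f=F(); print(n,f,((np.array(r.current_tool_pos())-g)@X).round(4),r.current_finger_force())
    if f[0]>16: break
print(r.current_t(),r.current_opening()*85)
d=get('wrist'); T=wristT(d); np.save('pics/T2.npy',T)
e=get('scene')
im=np.vstack([cv2.resize(d['pixels'][160:340,200:440],(480,360)),cv2.resize(e['pixels'][145:200,285:375],(480,240))])
cv2.imwrite('pics/f1.png',im[...,::-1][:600])
```

```text
down [0.7, 0.1, 0.3] 27.2583
grip [-1.3, -10.8, 6.8] 16.958195813581785 58.44134867191315
0.004 [3.6, -10.3, 3.3] -0.0032 58.74492287635803
0.008 [4.2, -10.9, 2.3] -0.007 58.831597566604614
0.011 [5.5, -10.9, 1.0] -0.0099 58.75750958919525
0.013 [6.5, -11.1, 1.1] -0.0118 58.69562387466431
0.0145 [6.3, -10.9, 0.6] -0.0132 58.629085421562195
0.0155 [5.8, -11.6, -0.1] -0.0142 58.58531713485718
0.0165 [6.8, -10.7, -0.2] -0.0151 58.54887127876282
0.0175 [7.5, -11.3, -0.5] -0.016 58.51971387863159
0.0185 [12.2, -12.3, -4.1] -0.0161 58.76892864704132
30.8083 17.22903604350068
```

View pics/f1.png

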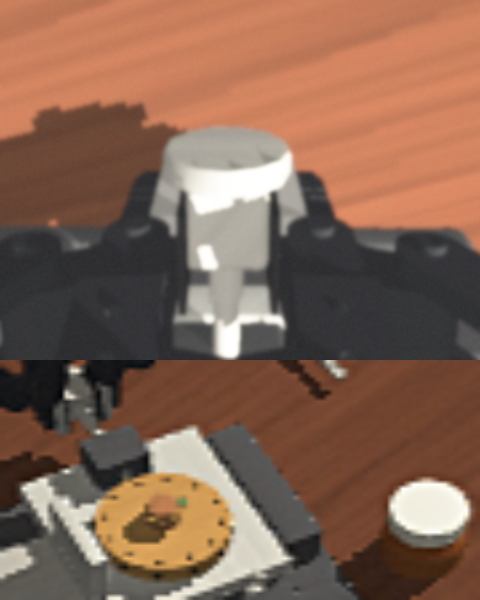

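The picture shows the pads on the knob's flats with the rim outside them and the stem drawn out. The spring force rose as it should to 7.5 N, then jumped to 12 N at 16.1 mm of travel, which is the stop. The tool is pressing the carriage at about 11 N towards its end stop. I'm handing in now.

Run:
```python
from h import *
r.sleep(.3); print(np.array(r.current_contact_force()),r.current_finger_force(),r.current_t()); print(r.hand_in())
```

```text
[  8.2663722  -15.75761136  -4.64746805] 58.77212584018707 31.2083
the job is handed in; nothing more can be done
None
```

I handed the job in at 31 s: the carriage is home against the end stop, and the gripper is still holding the plunger back at its stop (about 16 mm, 59 N on the finger pads); the judge's verdict wasn't shown.

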